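Put the glue stick away in the art-room cupboard

TASK

The little cupboard's door is held shut by a sprung roller catch. Pull it wide open past the catch, stand the glue stick upright in the tray on the inside of the door and let go of it, then push the door past the catch until it snaps home, and stop pushing as soon as it has snapped so that the buffer behind it is not crushed. No slamming, and leave the other things where they are.

Things in the scene. Friction and masses are not known exactly. Their poses are not given: they have to be found in the camera images.
- door (a joint): Opening angle of the cupboard door (rad): near 0 shut, grows as it opens towards the robot, 1.57 square to the front, stop at 1.9; it stays where it is left. The catch's setting differs: shut, the door rests anywhere from -0.012 to 0.02. Coming shut it meets the roller at about 0.08, the resistance grows to about 0.04, then falls away as the striker snaps past it and home.
- hinge (a point): Point on the door's upright hinge line (door's left edge as seen from the robot, inner face), 195 mm above the table. The door turns about this line. Door leaf: 190 mm wide, 15 mm thick, 12 to 217 mm above the table, white laminate. Axes turn with the door: x from the outer face towards the inner face, y along the leaf from its free edge to the hinge, z up.
- handle (a point): Grip point on the door's handle: an upright round steel bar 12 mm thick, from 143 to 213 mm above the table, its axis 35 mm off the door's outer face and 155 mm from the hinge line; this point is on its axis 195 mm above the table. It can be pinched or hooked from above. Pushed here, the catch gives way at about 20 N (then the force drops by a third or more); pulled, it lets go at about 10 N. Axes as hinge.
- tray (a point): Centre of the inner floor of the open-topped grey tray fixed on the door's inner face, 114 mm above the table. Inside 42 mm (x, off the door) by 42 mm (y, along the door); walls 4 mm thick, rims 41 mm above this floor. Axes as hinge: the door's inner face lies 25 mm away along -x, the top edge of the leaf 103 mm above this floor. With the door shut the tray is inside the cupboard.
- glue_center (a point): Centre (45 mm up) of the glue stick: a plain upright cylinder 32 mm in diameter and 90 mm tall, white with a grey cap, 40 to 90 g, standing on the table to the right of the cupboard's front. z along its axis.
- cupboard: Fixed plywood cupboard, 170 mm deep (x), 190 mm wide (y), 235 mm tall, origin at the centre of its underside; its front with the white door faces its own -x, hinge at its +y side. The shut door's inner face is 89 mm in front of the origin. The roller catch and buffer are inside, near the top of the free edge.
- tape: Bystander: roll of paper tape lying flat, 90 mm across, 24 mm tall; origin at the centre of its underside.
- brushes: Bystander: white pot with paint brushes, pot 72 mm across and 100 mm tall, brushes up to 200 mm; origin at the centre of its underside.
- tub: Bystander: clear open tub, 150 by 110 mm, 75 mm tall; origin at the centre of its underside.
- buffer (a joint): Squash (m) of the stiff sprung rubber buffer behind the free edge of the door, which the shut door rests on: 0 free, 0.0003 to 0.0012 when the door is home and left alone. Pushing on at the handle with more than about 22 N once the door is home squashes it past its limit of 0.002.
Mind the look-alikes: they are no part of the job. What is shaped like the part that bears glue_center but blue is not meant.

How it is judged:
On the way, in this order (a step that is already met when the one before it is completed fails the run):
1. the door is pulled wide open (value of joint door above 1.1 rad), for 0.2 s.
2. the glue stick stands in the door tray, let go, the door still open (value of joint door above 0.6 rad and z of glue_center in the frame of tray between 0.035 and 0.055 m and x of glue_center in the frame of tray between -0.02 and 0.02 m and y of glue_center in the frame of tray between -0.03 and 0.03 m and angle between glue_center's own z axis and vertical below 0.3 rad and contact force between the fingers and glue below 0.1 N), for 0.2 s.
At the end, for the whole second after the job is handed in: The door is snapped shut on its catch (below 0.035 rad) and at rest, and the glue stick stands upright (within 0.3 rad) on the floor of the door tray (value of joint door below 0.035 rad and velocity of joint door between -0.05 and 0.05 rad/s and z of glue_center in the frame of tray between 0.035 and 0.055 m and x of glue_center in the frame of tray between -0.02 and 0.02 m and y of glue_center in the frame of tray between -0.03 and 0.03 m and angle between glue_center's own z axis and vertical below 0.3 rad); the robot touches nothing.
It fails at once if the shut door is pushed on so hard that it squashes its buffer by more than 2 mm (value of joint buffer above 0.002 m).
It fails at once if the door is swung shut faster than 2 rad/s before it meets the catch (value of joint door above 0.13 rad and velocity of joint door below -2 rad/s).
It fails at once if the tape, brush pot or clear tub is moved more than 30 mm (distance of any of tape, brushes, tub from where it was at the start of the episode above 0.03 m).
It also fails if it takes over 72 s, if anything falls off the work surface, if the arm or the gripper's body presses on something with over 40 N, if the wrist force passes 120 N, or if a joint passes its speed limit or range.

ROBOT

A 6-joint arm with a two-finger parallel gripper is mounted at the origin on the work surface. World frame = base frame: x ahead of the robot, y to its left, z up, the work surface at z = 0. Lengths are in m, angles in rad, forces in N, time in s.
With the tool pointing down it reaches from about 0.325 to 0.75 m from the base axis. Payload 7.6 kg.
Tool frame: the origin (TCP) lies midway between the tips of the shut fingers; the grasp point (between the pads) lies manip.grip_depth behind it (manip.grip_depth is the distance from the TCP to the grasp point, in m); z points along the fingers, y is the direction in which the jaws open and shut (so a half turn about z gives the same grasp; the last joint's range is limited). The gripper opens to 85 mm and grips with 20 to 120 N. Pads are 22 mm wide; open, the fingers measure 114 mm over their backs; the gripper's body (76 mm by 85 mm) begins 54 mm behind the grasp point. The pads swing forward as they close: fully open they stand 13 mm farther back than shut.
Start: joints at [1.046, 0.052, 1.401, -0, 1.689, -0.07], TCP at [0.231, 0.472, 0.231] pointing down, gripper open.
Joint ranges: [-2.9, 2.9], [-0.91, 2.17], [0.12, 2.37], [-1.06, 4.2], [0.26, 2.73], [-2.93, 2.93]. Speed limits (rad/s): [2.57, 2.57, 3.01, 3.14, 3.14, 3.14].

INTERFACE

Orientations are given as a rotation vector (axis times angle).
In Python, from bench import status, cams, ticket, manip gives the robot as it stands. The module is installed in compiled form; this text tells all that it offers.
- The arm moves only by the tool servo_tool, never from a script. Its argument "rows" is a list of rows, each a list of 6 numbers: the shift along the world's x, y, z in m, then the turn, a rotation vector about the world's x, y, z in rad. A call has exactly 8 rows; each row shifts and turns the commanded pose from where the row before left it; what a row does not reach is not made up. A row lasts 1/10 s, in which the tool goes at most 50 mm and 8.59 degrees, less where a joint would pass 70% of its speed; a pose out of reach is approached as far as the arm can. A call is refused whole if a number of a shift passes 0.05 or a number of a turn 0.15, either way. A call with a gripper value outside its range is refused whole. "grip" is the opening, from -1 (shut) to 1 (fully open), set as the call begins (left out, the last holds). The fingers move at their own pace and stop on an object; "force" is the grip in N (left out, the last holds). Time passes only in rows, so rows that do not move let the fingers close, or fill a call up. It gives the time, the measured TCP pose, the force and the opening at its end, in the units of the state.
- status.observe(): the state, without advancing time (a new reading comes with each control period).
- cams.read_camera(name): name is "scene" or "top"; returns the picture (480x640x3 uint8, blue, green, red); there is no depth.
- cams.calibration(name): a dict with "intrinsics" (3x3 intrinsics, pixels), "distortion" ([k1, k2, p1, p2, k3] as OpenCV has them; the pictures are not rectified), "T" (4x4, takes a point from camera to world coordinates). Camera axes: x right, y down, z forward; pixel columns grow to the right and rows downward; lengths in m; the calibration is good to about 2 mm. A picture is of the moment at which its call begins. calibration takes no time and is no camera call.
- ticket.finish_job(): hands the job in, once; it reports no verdict.
The state is a dict: "clock": time; "q": joint angles; "dq": joint speeds; "tau": joint torques, N m; "tool_pos": TCP position; "eef_rot": TCP orientation; "ft_force": force on the tool from outside, world axes, zero at the start; "ft_torque": the same for the moment, N m; "gripper_width": finger opening in m.
Only numpy, scipy, OpenCV 4.12 (cv2) and the standard library are available. Lean on these libraries where they do the work, as an engineer would, in place of code of your own. Each camera call takes 0.05 s, during which the arm holds its last target.

## Working session

There is one attempt and no reset: what is moved stays moved. The work goes in short steps, Python scripts to look and compute and a tool call to move; the robot and the scene stay as the last step left them, time stands still between calls to the robot, and variables do not carry over. Pictures are saved under pics/ and viewed, and the job is handed in when it is done.

Besides the shell and the picture viewer there is one more tool, called after "Request:" as name(argument=value, ...), one argument or row to a line, values as JSON. servo_tool: Moves the arm, as the interface text tells. Its arguments: {"type":"object","properties":{"rows":{"type":"array"},"grip":{"type":"number"},"force":{"type":"number"}},"required":["rows"]}

```bash
mkdir -p pics; python3 - <<'E'
from bench import status,cams,manip
import cv2
print(manip.grip_depth); s=status.observe(); print(s)
for n in("scene","top"):
    cv2.imwrite(f"pics/{n}0.png",cams.read_camera(n)); c=cams.calibration(n); print(n,c)
E
```

```text
0.0187
{'clock': 0.0, 'q': array([ 1.04569505e+00,  5.28334472e-02,  1.40177276e+00, -3.44908597e-05,
        1.68858911e+00, -7.02984294e-02]), 'dq': array([-5.92540403e-04,  1.20671893e-04, -3.37079821e-04, -5.76670299e-04,
        3.47698904e-04, -1.69872058e-05]), 'tau': array([ 3.31128047e-05, -3.81663501e+01, -3.60184014e+01, -1.21610719e-05,
        6.08231101e-03, -1.34528250e-05]), 'tool_pos': array([0.23045438, 0.47136663, 0.23044992]), 'eef_rot': array([-7.08168773e-01, -3.06028557e+00,  2.42216541e-03]), 'ft_force': array([-1.09392128, -0.31078867,  0.34185447]), 'ft_torque': array([-0.01588014,  0.04903796,  0.00273049]), 'gripper_width': 0.08536203022594524}
scene {'intrinsics': array([[483.44368077,   0.        , 315.03311698],
       [  0.        , 483.44368077, 243.43111228],
       [  0.        ,   0.        ,   1.        ]]), 'distortion': array([-0.01119214,  0.        ,  0.        ,  0.        ,  0.        ]), 'T': array([[-0.60280779,  0.57950929, -0.54844485,  1.09079615],
       [ 0.79788246,  0.43565037, -0.41664413,  0.39022367],
       [-0.00251894, -0.68875085, -0.72499374,  0.80425586],
       [ 0.        ,  0.        ,  0.        ,  1.        ]])}
top {'intrinsics': array([[507.06777393,   0.        , 324.31963681],
       [  0.        , 507.06777393, 236.09163011],
       [  0.        ,   0.        ,   1.        ]]), 'distortion': array([-0.07643331,  0.        ,  0.        ,  0.        ,  0.        ]), 'T': array([[ 0.08183119, -0.97573073,  0.20310884,  0.36754183],
       [-0.99664422, -0.08052089,  0.01472055, -0.01010675],
       [ 0.00199122, -0.20363185, -0.97904551,  1.19830344],
       [ 0.        ,  0.        ,  0.        ,  1.        ]])}
```

```bash
ls -la . pics
```

```text
.:
total 12
drwxr-xr-x  3 agent agent 4096 Dec  7 16:28 .
drwxr-xr-x 23 root  root  4096 Dec  7 16:28 ..
drwxr-xr-x  2 agent agent 4096 Dec  7 16:28 pics

pics:
total 792
drwxr-xr-x 2 agent agent   4096 Dec  7 16:28 .
drwxr-xr-x 3 agent agent   4096 Dec  7 16:28 ..
-rw-r--r-- 1 agent agent 403882 Dec  7 16:28 scene0.png
-rw-r--r-- 1 agent agent 394717 Dec  7 16:28 top0.png
```

View pics/scene0.png

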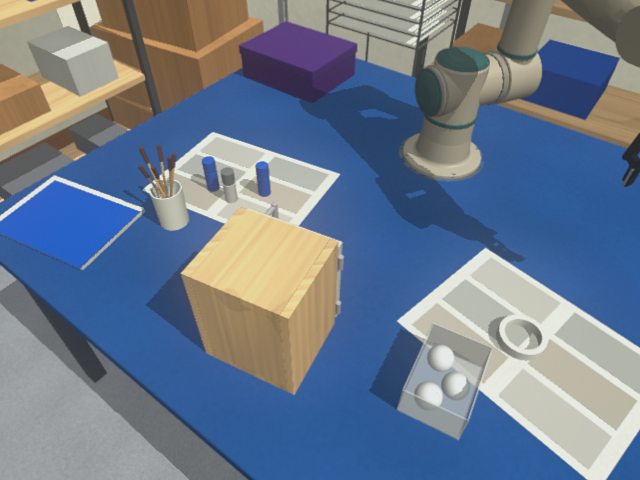

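View pics/top0.png

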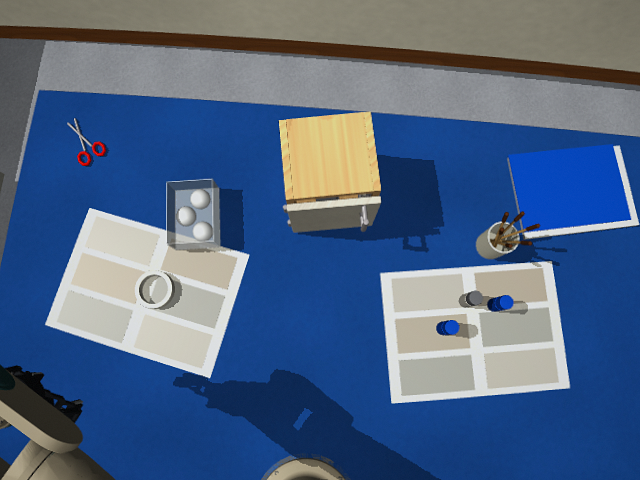

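The pictures show three sticks. In the scene view they are at (229,185) grey/white, (210,172) blue and (263,178) blue. In the top view they are at (473,299) grey, (501,303) blue and (447,327) blue. The grey/white one fits "white with grey cap". I'll confirm it in a crop, then measure.

```bash
cat > h.py <<'E'
import numpy as np, cv2
from bench import status,cams,manip
def ray(n,uv):
    c=cams.calibration(n); p=cv2.undistortPoints(np.array([[uv]],float),c["intrinsics"],c["distortion"])[0,0]
    T=c["T"]; return T[:3,3],T[:3,:3]@np.array([p[0],p[1],1.])
def onz(n,uv,z):
    o,d=ray(n,uv); return o+d*(z-o[2])/d[2]
def tri(uv1,uv2):
    o1,d1=ray("scene",uv1);o2,d2=ray("top",uv2)
    s=np.linalg.lstsq(np.c_[d1,-d2],o2-o1,rcond=None)[0]
    a=o1+s[0]*d1;b=o2+s[1]*d2; return (a+b)/2,np.linalg.norm(a-b)
def proj(n,P):
    c=cams.calibration(n);T=np.linalg.inv(c["T"])
    return cv2.projectPoints(np.atleast_2d(np.array(P,float)),cv2.Rodrigues(T[:3,:3])[0],T[:3,3],c["intrinsics"],c["distortion"])[0][:,0]
def crop(n,img,x0,y0,x1,y1,k):
    cv2.imwrite(n,cv2.resize(img[y0:y1,x0:x1],None,fx=k,fy=k,interpolation=cv2.INTER_CUBIC))
E
python3 - <<'E'
from h import *
s=cv2.imread("pics/scene0.png");t=cv2.imread("pics/top0.png")
A=cv2.resize(s[145:225,190:290],None,fx=4,fy=4,interpolation=2)
B=cv2.resize(t[270:350,430:530],None,fx=4,fy=4,interpolation=2)
cv2.imwrite("pics/glue.png",np.hstack([A,B]))
A=cv2.resize(s[190:390,170:370],None,fx=2,fy=2,interpolation=2)
B=cv2.resize(t[100:240,265:400],None,fx=2.857,fy=2.857,interpolation=2)
print(B.shape);cv2.imwrite("pics/cup.png",np.hstack([A,B[:400]]))
E
```

```text
(400, 386, 3)
```

View pics/glue.png

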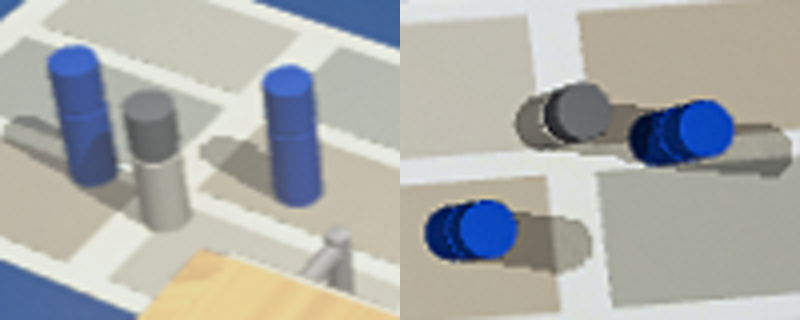

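View pics/cup.png

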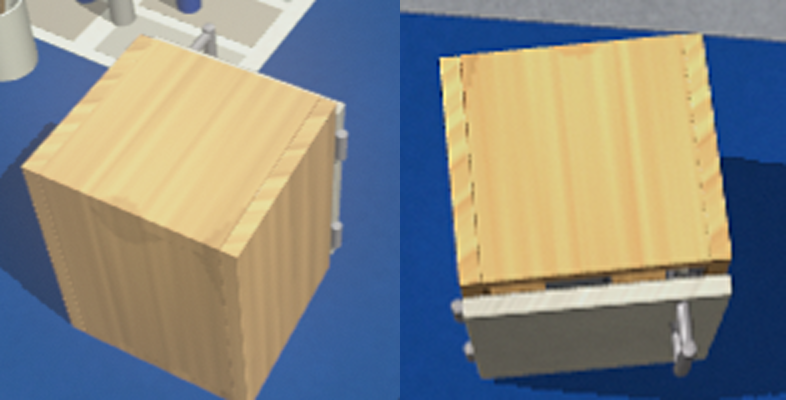

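The crop confirms the target: the white stick with the grey cap, cap top at about top (475,298) and scene (228,171). The other two are all blue. Next I measure it and the cupboard.

```bash
python3 - <<'E'
from h import *
np.set_printoptions(precision=4,suppress=True)
print("glue tri",tri((227.7,170.5),(475.6,298.2)), onz("top",(475.6,298.2),.09),onz("scene",(227.7,170.5),.09))
for uv in((502.5+1,302),(450,327.3)): print("blue",onz("top",uv,.09))
t=cv2.imread("pics/top0.png"); 
hsv=cv2.cvtColor(t,cv2.COLOR_BGR2HSV)
# plywood top mask
m=cv2.inRange(hsv,(12,60,140),(28,200,255)); m[:100]=0;m[240:]=0
m=cv2.morphologyEx(m,cv2.MORPH_CLOSE,np.ones((5,5)))
cs,_=cv2.findContours(m,0,2);c=max(cs,key=cv2.contourArea)
print(cv2.approxPolyDP(c,4,True)[:,0].tolist())
C=[onz("top",u,.235) for u in((279.5,120.5),(371.8,111.9),(380.5,191),(286.7,199))]
C=np.array(C);print(C,[np.linalg.norm(C[i]-C[(i+1)%4]) for i in range(4)])
crop("pics/hand.png",t,340,185,390,240,10)
s=cv2.imread("pics/scene0.png");crop("pics/hands.png",s,250,190,310,240,10)
E
```

```text
glue tri (array([ 0.4846, -0.334 ,  0.0895]), np.float64(0.004695150768837251)) [ 0.486  -0.3359  0.09  ] [ 0.4843 -0.331   0.09  ]
blue [ 0.4823 -0.3982  0.09  ]
blue [ 0.4186 -0.2816  0.09  ]
[[370, 112], [279, 120], [286, 199], [306, 202], [334, 194], [351, 198], [380, 190]]
[[ 0.8007  0.1156  0.235 ]
 [ 0.8354 -0.0716  0.235 ]
 [ 0.6674 -0.0991  0.235 ]
 [ 0.6357  0.0844  0.235 ]] [np.float64(0.19035024714363163), np.float64(0.17018724941435426), np.float64(0.18618631756239334), np.float64(0.16783454437127482)]
```

View pics/hand.png

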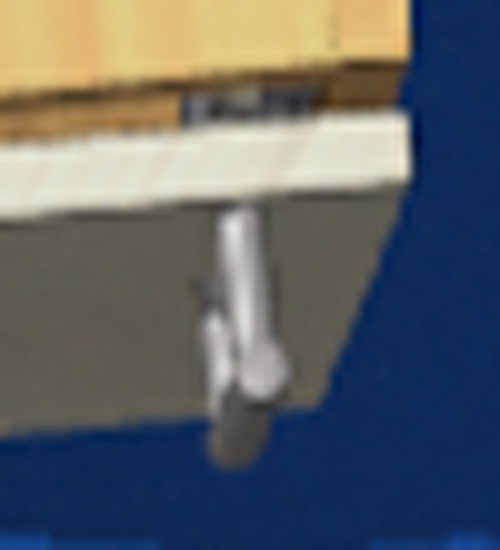

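View pics/hands.png

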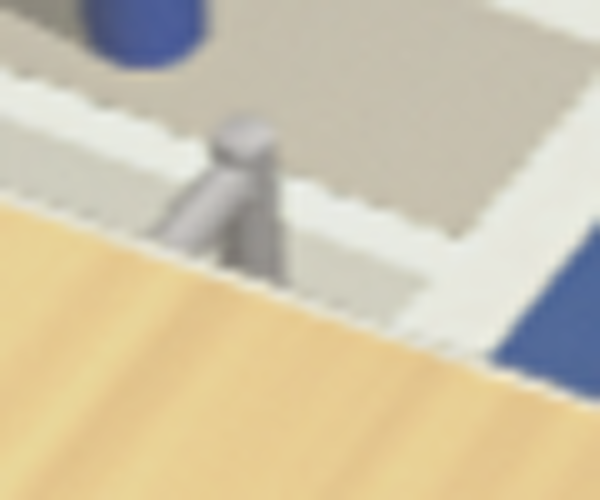

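```bash
python3 - <<'E'
from h import *
from scipy.spatial.transform import Rotation as R
np.set_printoptions(precision=4,suppress=True)
print("handle top",tri((274.5,203),(366.2,221.7)),onz("top",(366.2,221.7),.213),onz("scene",(274.5,203),.213))
# door top outer edge and free edge in top view, z=.217
D=np.array([onz("top",u,.217) for u in((381,196.3),(381,203.2),(289,213.5))]);print("door",D, np.linalg.norm(D[1]-D[2]), np.arctan2(*(D[1]-D[2])[:2]*[1,-1]))
s=status.observe();Rm=R.from_rotvec(s["eef_rot"]).as_matrix();print(Rm, s["tool_pos"])
yaw=.176;ux=np.array([np.cos(yaw),np.sin(yaw),0]);uy=np.array([-ux[1],ux[0],0])
c=np.array([.7348,.0073,0]);h=c-.089*ux+.095*uy;print("hinge",h,"handle pred",h-.05*ux-.155*uy)
E
```

```text
handle top (array([ 0.6068, -0.0741,  0.2119]), np.float64(0.005461285143926097)) [ 0.6081 -0.0763  0.213 ] [ 0.6066 -0.0706  0.213 ]
door [[ 0.662  -0.1024  0.217 ]
 [ 0.6477 -0.1032  0.217 ]
 [ 0.6112  0.0787  0.217 ]] 0.1854834200557762 0.19776402979578384
[[-0.8984  0.4393 -0.0008]
 [ 0.4393  0.8983 -0.0012]
 [ 0.0001 -0.0014 -1.    ]] [0.2305 0.4714 0.2305]
hinge [0.6305 0.0852 0.    ] handle pred [ 0.6085 -0.0761  0.    ]
```

Request:
servo_tool(
  rows=[
    [0.023,-0.034,0.006,0,0,0.04],
    [0.023,-0.034,0.006,0,0,0.04],
    [0.023,-0.034,0.006,0,0,0.04],
    [0.023,-0.034,0.006,0,0,0.04],
    [0.023,-0.034,0.006,0,0,0.04],
    [0.023,-0.034,0.006,0,0,0.04],
    [0.023,-0.034,0.006,0,0,0.04],
    [0.023,-0.034,0.006,0,0,0.04],
  ],
  grip=0,
)

```text
clock: 0.9
tool_pos: [0.4151, 0.1981, 0.2793]
eef_rot: [-0.209, -3.134, 0.0]
ft_force: [-0.1, 1.3, 0.4]
gripper_width: 0.0429
```

Request:
servo_tool(
  rows=[
    [0.023,-0.034,0.002,0,0,0.04],
    [0.023,-0.034,0.002,0,0,0.04],
    [0.023,-0.034,0.002,0,0,0.04],
    [0.023,-0.034,0.002,0,0,0.04],
    [0.023,-0.034,0,0,0,0.04],
    [0.023,-0.034,0,0,0,0.04],
    [0.023,-0.034,0,0,0,0.04],
    [0.01,-0.01,0,0,0,0.02],
  ],
)

```text
clock: 1.7
tool_pos: [0.5865, -0.0517, 0.2858]
eef_rot: [0.256, -3.129, 0.0]
ft_force: [0.4, 0.3, 0.1]
gripper_width: 0.0425
```

Request:
servo_tool(
  rows=[
    [0.007,-0.007,0,0,0,0.01],
    [0.007,-0.007,0,0,0,0],
    [0.007,-0.008,0,0,0,0],
    [0,0,-0.01,0,0,0],
    [0,0,-0.02,0,0,0],
    [0,0,-0.015,0,0,0],
    [0,0,0,0,0,0],
    [0,0,0,0,0,0],
  ],
)

```text
clock: 2.5
tool_pos: [0.6064, -0.07, 0.2424]
eef_rot: [0.276, -3.129, -0.0]
ft_force: [-0.2, -0.1, 0.5]
gripper_width: 0.0428
```

```bash
python3 - <<'E'
from h import *
s=status.observe();print(s["tool_pos"],s["eef_rot"])
for n in("scene","top"):
    i=cams.read_camera(n)
    u=proj(n,s["tool_pos"])[0]; print(n,u)
    x,y=int(u[0]),int(u[1]);cv2.imwrite(f"pics/{n}1.png",cv2.resize(i[y-50:y+50,x-60:x+60],None,fx=5,fy=5,interpolation=2))
E
```

```text
[ 0.60641525 -0.06998075  0.24235666] [ 2.75503338e-01 -3.12908554e+00 -3.48377801e-04]
scene [273.79297301 190.79015699]
top [364.15780609 218.7821331 ]
```

View pics/scene1.png

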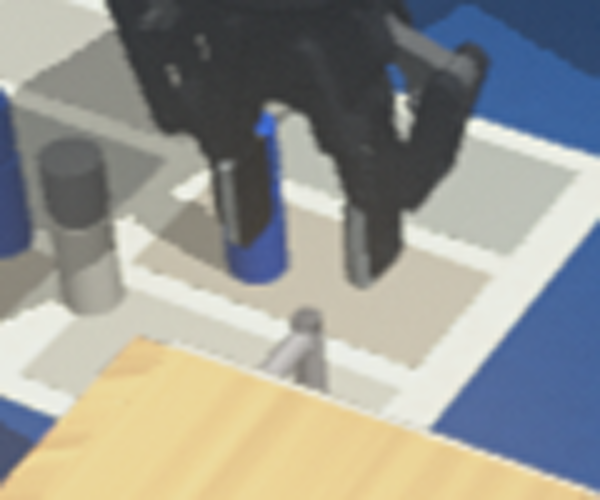

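View pics/top1.png

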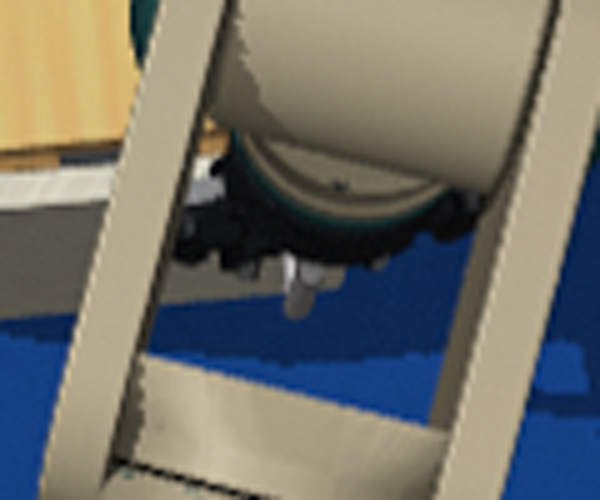

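The handle top (scene crop 305,318) sits midway between the fingertips, so I lower and pinch.

Request:
servo_tool(
  rows=[
    [0.001,-0.002,-0.015,0,0,0],
    [0,-0.001,-0.015,0,0,0],
    [0,0,-0.015,0,0,0],
    [0,0,-0.015,0,0,0],
    [0,0,-0.006,0,0,0],
    [0,0,0,0,0,0],
    [0,0,0,0,0,0],
    [0,0,0,0,0,0],
  ],
)

```text
clock: 3.4
tool_pos: [0.608, -0.0734, 0.1774]
eef_rot: [-0.275, 3.128, -0.001]
ft_force: [0.4, 0.3, 0.5]
gripper_width: 0.0425
```

Request:
servo_tool(
  rows=[
    [0,0,0,0,0,0],
    [0,0,0,0,0,0],
    [0,0,0,0,0,0],
    [0,0,0,0,0,0],
    [0,0,0,0,0,0],
    [0,0,0,0,0,0],
    [0,0,0,0,0,0],
    [0,0,0,0,0,0],
  ],
  grip=-1,
  force=40,
)

```text
clock: 4.2
tool_pos: [0.6078, -0.0737, 0.1769]
eef_rot: [-0.274, 3.129, -0.001]
ft_force: [0.3, -4.0, 4.9]
gripper_width: 0.0107
```

```bash
cat > arc.py <<'E'
import numpy as np
def arc(p0,hinge,qs):
    p0=np.array(p0);h=np.array(hinge);P=[]
    for q in qs:
        a=-(q-qs[0]);c,s=np.cos(a),np.sin(a);P.append(h+np.array([[c,-s],[s,c]])@(p0-h))
    for i in range(1,len(P)): print(np.round(P[i]-P[i-1],4),round(-(qs[i]-qs[i-1]),3),np.round(P[i],4))
E
python3 -c "
from arc import *
arc((.6078,-.0737),(.6305,.0855),[0,.02,.04,.06,.1,.15,.2,.25,.3]+[.3+.09*i for i in range(1,14)])"
```

```text
[-0.0032  0.0005] -0.02 [ 0.6046 -0.0732]
[-0.0032  0.0005] -0.02 [ 0.6015 -0.0727]
[-0.0032  0.0006] -0.02 [ 0.5983 -0.0721]
[-0.0063  0.0014] -0.04 [ 0.592  -0.0706]
[-0.0078  0.0021] -0.05 [ 0.5843 -0.0685]
[-0.0076  0.0025] -0.05 [ 0.5766 -0.066 ]
[-0.0075  0.0029] -0.05 [ 0.5691 -0.0631]
[-0.0074  0.0033] -0.05 [ 0.5618 -0.0599]
[-0.0128  0.0068] -0.09 [ 0.549  -0.0531]
[-0.0121  0.0079] -0.09 [ 0.5368 -0.0452]
[-0.0114  0.0089] -0.09 [ 0.5255 -0.0363]
[-0.0105  0.0099] -0.09 [ 0.515  -0.0263]
[-0.0096  0.0108] -0.09 [ 0.5054 -0.0155]
[-0.0086  0.0117] -0.09 [ 0.4968 -0.0039]
[-0.0075  0.0124] -0.09 [0.4893 0.0085]
[-0.0063  0.013 ] -0.09 [0.483  0.0215]
[-0.0052  0.0135] -0.09 [0.4778 0.035 ]
[-0.0039  0.0139] -0.09 [0.4739 0.049 ]
[-0.0026  0.0142] -0.09 [0.4712 0.0632]
[-0.0014  0.0144] -0.09 [0.4699 0.0776]
[-0.0001  0.0145] -0.09 [0.4698 0.0921]
```

Request:
servo_tool(
  rows=[
    [-0.0032,0.0005,0,0,0,-0.02],
    [-0.0032,0.0005,0,0,0,-0.02],
    [-0.0032,0.0006,0,0,0,-0.02],
    [-0.0063,0.0014,0,0,0,-0.04],
    [-0.0078,0.0021,0,0,0,-0.05],
    [-0.0076,0.0025,0,0,0,-0.05],
    [-0.0075,0.0029,0,0,0,-0.05],
    [-0.0074,0.0033,0,0,0,-0.05],
  ],
)

```text
clock: 5.0
tool_pos: [0.561, -0.0601, 0.1768]
eef_rot: [0.2, 3.135, -0.002]
ft_force: [-0.9, -5.2, 6.0]
gripper_width: 0.011
```

```bash
python3 - <<'E'
from h import *
i=cams.read_camera("top");cv2.imwrite("pics/top2.png",i[90:330,200:520].repeat(2,0).repeat(2,1))
E
```

```text
(no output)
```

View pics/top2.png

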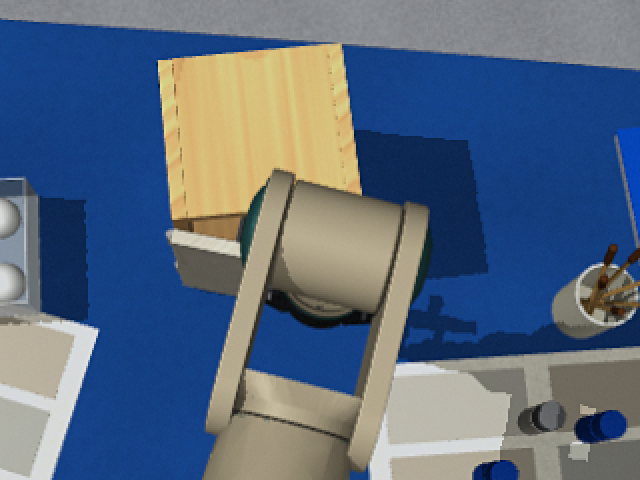

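The door is past the catch and swinging (white leaf at about (210,260) in the 2x crop). I continue the arc.

Request:
servo_tool(
  rows=[
    [-0.0128,0.0068,0,0,0,-0.09],
    [-0.0121,0.0079,0,0,0,-0.09],
    [-0.0114,0.0089,0,0,0,-0.09],
    [-0.0105,0.0099,0,0,0,-0.09],
    [-0.0096,0.0108,0,0,0,-0.09],
    [-0.0086,0.0117,0,0,0,-0.09],
    [-0.0075,0.0124,0,0,0,-0.09],
    [-0.0063,0.013,0,0,0,-0.09],
  ],
)

```text
clock: 5.85
tool_pos: [0.4808, 0.0216, 0.1768]
eef_rot: [-1.293, -2.86, 0.004]
ft_force: [-7.8, -5.4, 9.8]
gripper_width: 0.0112
```

Request:
servo_tool(
  rows=[
    [-0.0052,0.0135,0,0,0,-0.09],
    [-0.0039,0.0139,0,0,0,-0.09],
    [-0.0026,0.0142,0,0,0,-0.09],
    [-0.0014,0.0144,0,0,0,-0.09],
    [0,0,0,0,0,0],
    [0,0,0,0,0,0],
    [0,0,0,0,0,0],
    [0,0,0,0,0,0],
  ],
)

```text
clock: 6.65
tool_pos: [0.4672, 0.0788, 0.1768]
eef_rot: [-1.775, -2.585, 0.003]
ft_force: [-15.2, 0.4, 13.0]
gripper_width: 0.0107
```

Request:
servo_tool(
  rows=[
    [0,0,0,0,0,0],
    [0,0,0,0,0,0],
    [0,0,0,0,0,0],
    [0,0,0,0,0,0],
    [0,0,0.01,0,0,0],
    [0,0,0.02,0,0,0],
    [0,0,0.04,0,0,0],
    [0,0,0.04,0,0,0],
  ],
  grip=0,
)

```text
clock: 7.45
tool_pos: [0.4691, 0.0778, 0.2879]
eef_rot: [-1.78, -2.588, 0.001]
ft_force: [0.4, -1.4, -0.0]
gripper_width: 0.0423
```

Request:
servo_tool(
  rows=[
    [0,-0.045,0.01,0,0,0],
    [0,-0.045,0,0,0,0],
    [0,-0.045,0,0,0,0],
    [0,-0.045,0,0,0,0],
    [0,-0.045,0,0,0,0],
    [0,-0.045,0,0,0,0],
    [0,-0.045,0,0,0,0],
    [0.015,-0.045,0,0,0,0],
  ],
  grip=1,
)

```text
clock: 8.25
tool_pos: [0.4837, -0.2843, 0.298]
eef_rot: [1.78, 2.586, 0.0]
ft_force: [0.8, 0.3, 0.2]
gripper_width: 0.085
```

```bash
python3 - <<'E'
from h import *
from scipy.optimize import least_squares
np.set_printoptions(precision=4,suppress=True)
P=np.array([(0.6078,-0.0737),(0.561,-0.0601),(0.4808,0.0216),(0.4672,0.0788)])
f=least_squares(lambda h:np.hypot(*(P-h).T)-np.hypot(.155,.05),[.63,.085]);print(f.x,f.fun)
s=status.observe();print(s["tool_pos"],s["eef_rot"])
for n in("scene","top"):
    i=cams.read_camera(n);cv2.imwrite(f"pics/{n}3.png",i)
E
```

```text
[0.6298 0.0876] [-0.0001  0.0001  0.0001 -0.0001]
[ 0.4837 -0.2843  0.298 ] [1.7804 2.586  0.0001]
```

View pics/scene3.png

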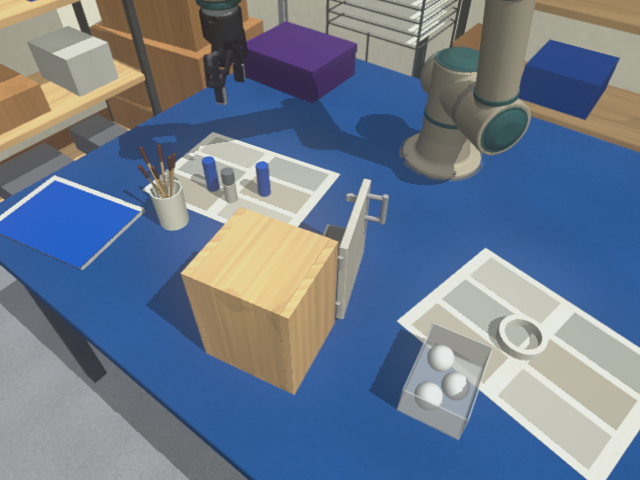

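View pics/top3.png

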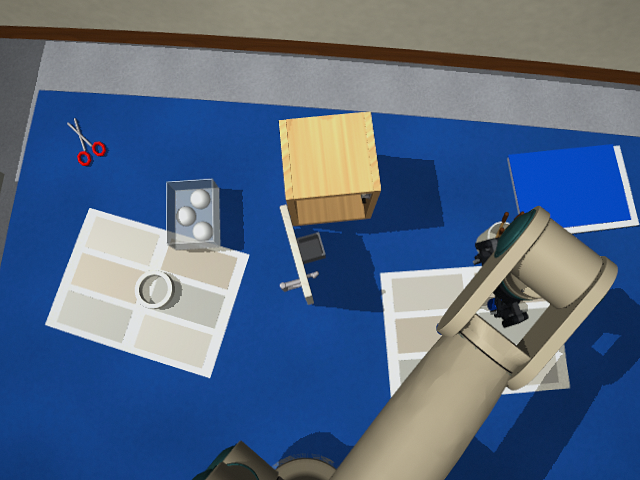

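```bash
python3 - <<'E'
from h import *
t=cv2.imread("pics/top3.png");crop("pics/tray.png",t,272,195,342,310,5)
h=np.array([.6298,.0876]);a=np.array([.6078,-.0737])-h;b=np.array([.4685,.0785])-h
print("q",np.arctan2(a[1],a[0])-(np.arctan2(b[1],b[0])-2*np.pi*(np.arctan2(b[1],b[0])>0)))
# cup yaw from shut handle
print("yaw",np.arctan2(a[1],a[0])-np.arctan2(-.155,-.05))
E
```

```text
q 1.378884073097301
yaw 0.1764867419985523
```

View pics/tray.png

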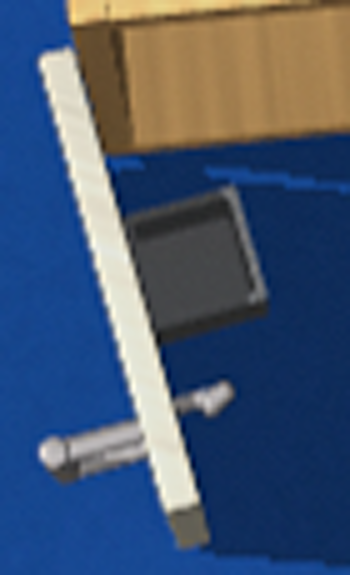

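```bash
python3 - <<'E'
from h import *
np.set_printoptions(precision=4,suppress=True)
t=lambda x,y:onz("top",(272+x/5,195+y/5),.155)
A=t(234,186);B=t(268,294);print(A,B,np.linalg.norm(A-B),"leafdir",(A-B)/np.linalg.norm(A-B))
y=.1765-1.379;dx=np.array([np.cos(y),np.sin(y),0]);dy=np.array([-dx[1],dx[0],0]);h=np.array([.6298,.0876,0]);print("dx",dx,"dy",dy)
for n,p in(("A",A),("B",B)): print(n,(p-h)@dx,(p-h)@dy)
# leaf top inner edge & free edge, z .217
for u in((68,47),(205,505),(168,515),(38,60)):
    p=onz("top",(272+u[0]/5,195+u[1]/5),.217);print(u,(p-h)@dx,(p-h)@dy)
p=onz("top",(272+56/5,195+452/5),.213);print("handle",(p-h)@dx,(p-h)@dy)
E
```

```text
[0.5914 0.0178 0.155 ] [ 0.5466 -0.0002  0.155 ] 0.04826600883531292 leafdir [0.9277 0.3732 0.    ]
dx [ 0.36   -0.9329  0.    ] dy [0.9329 0.36   0.    ]
A 0.05124092603086687 -0.06097219305722401
B 0.05192619945857446 -0.10923333694358235
(68, 47) 0.00014629252969131855 -0.0004999551675337844
(205, 505) 0.0019079592839815057 -0.19180658474649082
(168, 515) -0.012869479222876824 -0.19148559203128643
(38, 60) -0.012822907438265644 -0.002295810585139153
handle -0.048024436423684466 -0.1553115388713957
```

Request:
servo_tool(
  rows=[
    [0.001,-0.025,-0.02,0,0,0],
    [0,-0.024,-0.03,0,0,0],
    [0,0,-0.04,0,0,0],
    [0,0,-0.04,0,0,0],
    [0,0,-0.03,0,0,0],
    [0,0,-0.01,0,0,0],
    [0,0,0,0,0,0],
    [0,0,0,0,0,0],
  ],
)

```text
clock: 9.15
tool_pos: [0.4864, -0.3315, 0.1288]
eef_rot: [1.778, 2.586, -0.0]
ft_force: [0.1, -1.0, 0.7]
gripper_width: 0.0854
```

```bash
python3 - <<'E'
from h import *
s=status.observe();print(s["tool_pos"],s["eef_rot"])
i=cams.read_camera("scene");crop("pics/pick.png",i,160,100,300,220,5)
E
```

```text
[ 0.48644059 -0.33151055  0.12879366] [ 1.77774402e+00  2.58608728e+00 -1.47604208e-05]
```

View pics/pick.png

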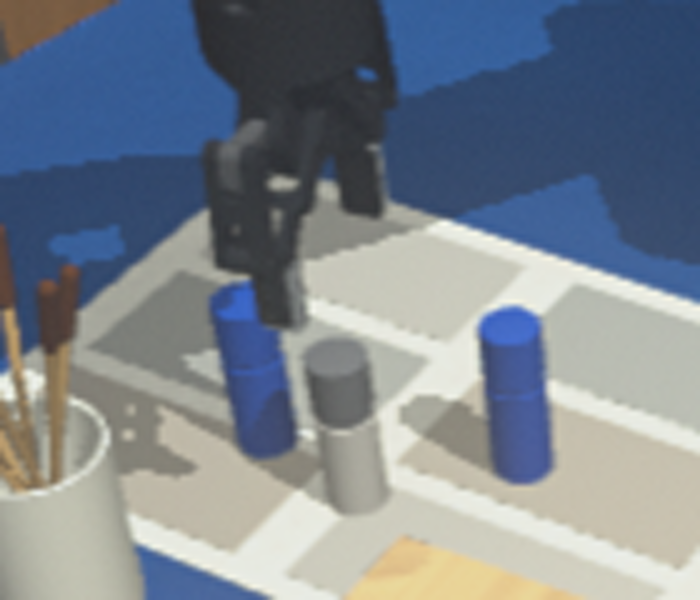

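Request:
servo_tool(
  rows=[
    [-0.001,-0.002,-0.02,0,0,0],
    [0,0,-0.02,0,0,0],
    [0,0,-0.02,0,0,0],
    [0,0,-0.015,0,0,0],
    [0,0,-0.007,0,0,0],
    [0,0,0,0,0,0],
    [0,0,0,0,0,0],
    [0,0,0,0,0,0],
  ],
)

```text
clock: 10.0
tool_pos: [0.4852, -0.3336, 0.0457]
eef_rot: [1.779, 2.587, -0.0]
ft_force: [-0.7, -1.0, -0.1]
gripper_width: 0.0857
```

Request:
servo_tool(
  rows=[
    [0,0,0,0,0,0],
    [0,0,0,0,0,0],
    [0,0,0,0,0,0],
    [0,0,0,0,0,0],
    [0,0,0,0,0,0],
    [0,0,0,0,0,0],
    [0,0,0,0,0,0],
    [0,0,0,0,0,0],
  ],
  grip=-1,
  force=25,
)

```text
clock: 10.8
tool_pos: [0.4845, -0.3331, 0.0443]
eef_rot: [1.78, 2.589, 0.0]
ft_force: [0.4, -0.0, 0.0]
gripper_width: 0.0315
```

Request:
servo_tool(
  rows=[
    [0,0,0.01,0,0,0],
    [0,0,0.03,0,0,0],
    [0,0,0.04,0,0,0],
    [0,0,0.04,0,0,0],
    [0,0,0.04,0,0,0],
    [0,0,0.03,0,0,0],
    [0,0,0,0,0,0],
    [0,0,0,0,0,0],
  ],
)

```text
clock: 11.6
tool_pos: [0.4846, -0.3332, 0.2351]
eef_rot: [1.779, 2.587, -0.0]
ft_force: [0.3, 0.5, -1.3]
gripper_width: 0.0311
```

```bash
python3 - <<'E'
from h import *
s=status.observe();print(s["tool_pos"],s["eef_rot"])
i=cams.read_camera("scene");p=s["tool_pos"];u=proj("scene",[p,p-[0,0,.047],p+[0,0,.043]]);print(u)
cv2.imwrite("pics/scene4.png",i)
x,y=map(int,u[0]);x0,y0=max(0,x-60),max(0,y-40);print(x0,y0);crop("pics/held.png",i,x0,y0,x0+120,y0+110,5)
cv2.imwrite("pics/top4.png",cams.read_camera("top"))
E
```

```text
[ 0.48459956 -0.33319214  0.23514388] [ 1.77915550e+00  2.58734088e+00 -5.35226178e-06]
[[217.97705099 116.7851917 ]
 [221.06832167 135.21867526]
 [214.97176801  98.8497733 ]]
157 76
```

View pics/held.png

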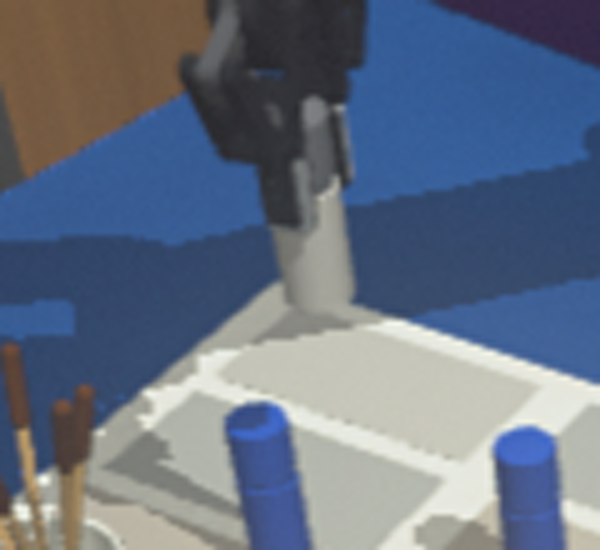

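Request:
servo_tool(
  rows=[
    [0.009,0.043,0.02,0,0,0],
    [0.009,0.043,0,0,0,0],
    [0.009,0.043,0,0,0,0],
    [0.009,0.043,0,0,0,0],
    [0.009,0.043,0,0,0,0],
    [0.009,0.043,0,0,0,0],
    [0.009,0.043,0,0,0,0],
    [0.009,0.04,0,0,0,0],
  ],
)

```text
clock: 12.5
tool_pos: [0.556, 0.0099, 0.2526]
eef_rot: [-1.778, -2.587, 0.002]
ft_force: [0.4, -1.5, -0.8]
gripper_width: 0.0309
```

Request:
servo_tool(
  rows=[
    [0.004,0.015,0,0,0,0],
    [0,0.01,0,0,0,0],
    [0,0,0,0,0,0],
    [0,0,0,0,0,0],
    [0,0,0,0,0,0],
    [0,0,0,0,0,0],
    [0,0,0,0,0,0],
    [0,0,0,0,0,0],
  ],
)

```text
clock: 13.3
tool_pos: [0.5605, 0.0325, 0.2544]
eef_rot: [1.781, 2.588, 0.0]
ft_force: [-0.0, 0.2, -0.7]
gripper_width: 0.0313
```

```bash
python3 - <<'E'
from h import *
s=status.observe();print(s["tool_pos"],s["eef_rot"])
i=cams.read_camera("scene");crop("pics/place.png",i,300,110,410,230,5)
i=cams.read_camera("top");crop("pics/placet.png",i,260,170,380,290,5)
E
```

```text
[0.56050678 0.03247747 0.2544168 ] [1.78074222e+00 2.58789088e+00 2.08933740e-04]
```

View pics/place.png

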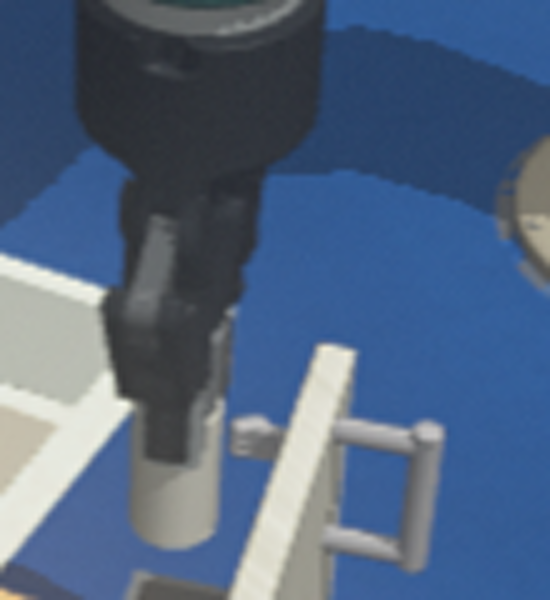

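View pics/placet.png

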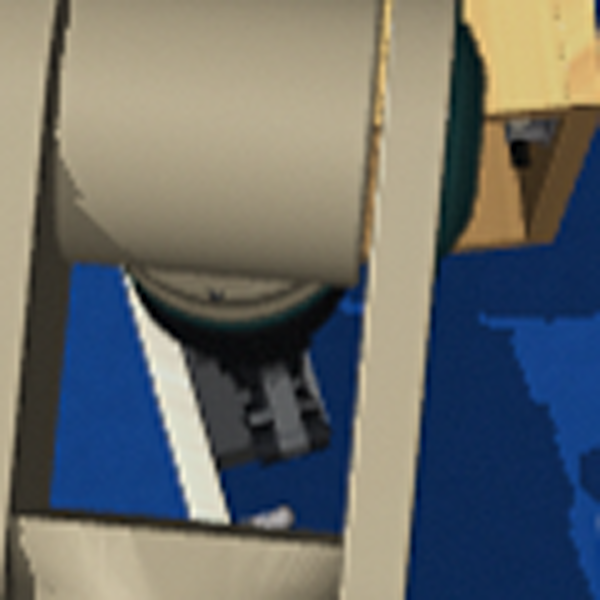

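```bash
python3 - <<'E'
from h import *
np.set_printoptions(precision=1,suppress=True)
s=status.observe();p=s["tool_pos"]
c=lambda P:(proj("scene",P)-[300,110])*5
b=p-[0,0,.0443]
ang=np.linspace(0,2*np.pi,60);
ring=c([b+.016*np.array([np.cos(a),np.sin(a),0]) for a in ang]);print("bottom ring x",ring[:,0].min(),ring[:,0].max(),"ymax",ring[:,1].max())
y=.1765-1.37;dx=np.array([np.cos(y),np.sin(y),0]);dy=np.array([-dx[1],dx[0],0]);h=np.array([.6298,.0876,0])
for X in(0,.05):
  for Y in(-.06,-.11): print("rim",X,Y,c(h+X*dx+Y*dy+[0,0,.155]))
for X in (0,-.015): print("leaf free top",X,c(h+X*dx-.19*dy+[0,0,.217]))
print("handle top",c(h-.05*dx-.155*dy+[0,0,.213]))
print("tray target",h+.025*dx-.085*dy)
E
```

```text
bottom ring x 130.37372548872014 219.20628735294315 ymax 548.4326038674726
rim 0 -0.06 [[222.1 684.1]]
rim 0 -0.11 [[251.7 591.9]]
rim 0.05 -0.06 [[ 90.9 658.2]]
rim 0.05 -0.11 [[124.9 567.8]]
leaf free top 0 [[305.  336.4]]
leaf free top -0.015 [[343.4 342.9]]
handle top [[416.8 424.3]]
tray target [0.6 0.  0. ]
```

```bash
python3 - <<'E'
from h import *
np.set_printoptions(precision=2,suppress=True)
def sil(c,z):
    ang=np.linspace(0,2*np.pi,90)
    r=proj("scene",[np.array([c[0],c[1],z])+.016*np.array([np.cos(a),np.sin(a),0]) for a in ang]);return r[:,0].min(),r[:,0].max(),r[:,1].mean(),r[:,1].min(),r[:,1].max()
i=cv2.imread("pics/scene0.png")
for z in(0,.03,.06,.09): print("prepick pred",z,np.array(sil((.4845,-.3332),z)))
g=i.astype(int)
for r in(172,180,190,196): print(r,[tuple(g[r,x]) and int(g[r,x].mean()) for x in range(214,246)])
for r in(196,200,202,204,206): print(r,int(g[r,232].mean()))
j=cv2.imread("pics/place.png") # 5x cubic
for z in(.2101,.225): print("place pred",np.array(sil((.5605,.0325),z)))
g=j.astype(int)
for r in(490,510): print(r,r/5+110,[int(g[r,x].mean()) for x in range(115,240,5)])
print([int(g[y,175].mean()) for y in range(520,570,5)])
E
```

```text
prepick pred 0 [225.37 238.15 198.78 194.57 202.97]
prepick pred 0.03 [223.71 236.73 189.62 185.41 193.8 ]
prepick pred 0.06 [221.99 235.25 180.12 175.92 184.28]
prepick pred 0.09 [220.21 233.72 170.26 166.08 174.41]
172 [104, 107, 119, 153, 179, 179, 159, 130, 130, 132, 131, 132, 132, 134, 134, 135, 134, 134, 127, 135, 167, 181, 180, 180, 180, 180, 180, 180, 180, 179, 181, 199]
180 [86, 83, 81, 85, 135, 178, 181, 161, 114, 90, 93, 98, 100, 104, 106, 107, 108, 107, 105, 104, 132, 170, 184, 204, 223, 227, 225, 210, 172, 163, 163, 162]
190 [88, 90, 98, 112, 123, 132, 138, 147, 157, 148, 125, 126, 134, 144, 152, 158, 162, 163, 165, 164, 159, 153, 193, 227, 228, 226, 216, 193, 184, 183, 184, 185]
196 [182, 179, 164, 139, 134, 130, 132, 147, 162, 165, 149, 125, 127, 138, 147, 154, 160, 164, 165, 166, 164, 157, 151, 185, 224, 227, 226, 226, 227, 227, 227, 227]
196 165
200 165
202 168
204 198
206 197
place pred [326.   343.77 213.58 207.5  219.63]
place pred [326.11 344.11 207.44 201.36 213.48]
490 208.0 [109, 109, 106, 104, 108, 112, 115, 120, 126, 133, 143, 149, 153, 157, 159, 162, 163, 163, 163, 160, 146, 118, 104, 105, 104]
510 212.0 [109, 109, 107, 105, 109, 115, 120, 126, 132, 138, 144, 150, 153, 157, 161, 162, 163, 163, 162, 157, 142, 117, 103, 104, 104]
[155, 155, 155, 155, 157, 153, 123, 105, 107, 108]
```

Relative to the stick, the door features in the scene view sit about 4 mm further towards +y than the top view gave. I shift +4 mm in y and lower in stages.

Request:
servo_tool(
  rows=[
    [0,0.002,0,0,0,0],
    [0,0.002,0,0,0,0],
    [0,0,-0.02,0,0,0],
    [0,0,-0.02,0,0,0],
    [0,0,-0.008,0,0,0],
    [0,0,0,0,0,0],
    [0,0,0,0,0,0],
    [0,0,0,0,0,0],
  ],
)

```text
clock: 14.2
tool_pos: [0.561, 0.0369, 0.2077]
eef_rot: [1.779, 2.587, 0.002]
ft_force: [-0.8, -0.0, 0.2]
gripper_width: 0.0315
```

```bash
python3 - <<'E'
from h import *
s=status.observe();print(s["tool_pos"],s["ft_force"])
i=cams.read_camera("scene");crop("pics/place2.png",i,300,130,400,250,5)
E
```

```text
[0.56100443 0.03689705 0.20770219] [-0.83318138 -0.00669266  0.17174118]
```

View pics/place2.png

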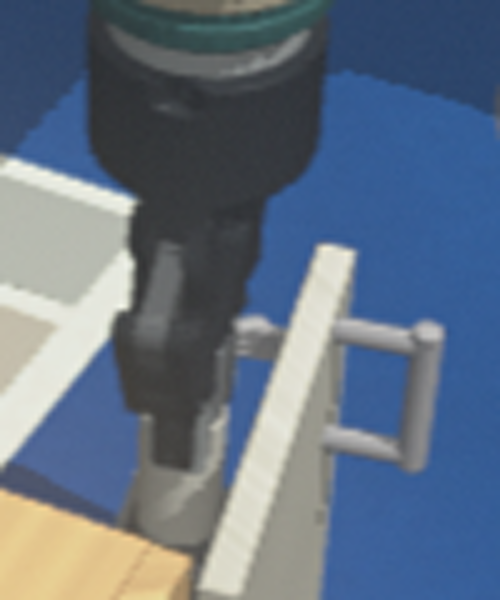

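The stick's bottom centre projects to within about 1.5 mm of the tray centre, so I lower it.

Request:
servo_tool(
  rows=[
    [0,0.001,-0.01,0,0,0],
    [0,0,-0.01,0,0,0],
    [0,0,-0.01,0,0,0],
    [0,0,-0.008,0,0,0],
    [0,0,0,0,0,0],
    [0,0,0,0,0,0],
    [0,0,0,0,0,0],
    [0,0,0,0,0,0],
  ],
)

```text
clock: 15.05
tool_pos: [0.5608, 0.0378, 0.1689]
eef_rot: [1.78, 2.588, 0.001]
ft_force: [-0.1, -0.4, 0.1]
gripper_width: 0.0314
```

No contact force and the bottom is about 30 mm below the rim, so it is in. I lower to the floor.

Request:
servo_tool(
  rows=[
    [0,0,-0.004,0,0,0],
    [0,0,-0.003,0,0,0],
    [0,0,-0.003,0,0,0],
    [0,0,0,0,0,0],
    [0,0,0,0,0,0],
    [0,0,0,0,0,0],
    [0,0,0,0,0,0],
    [0,0,0,0,0,0],
  ],
)

```text
clock: 15.85
tool_pos: [0.5605, 0.0379, 0.1582]
eef_rot: [-1.78, -2.589, 0.0]
ft_force: [0.8, 0.4, -0.5]
gripper_width: 0.0315
```

Request:
servo_tool(
  rows=[
    [0,0,0,0,0,0],
    [0,0,0,0,0,0],
    [0,0,0,0,0,0],
    [0,0,0,0,0,0],
    [0,0,0,0,0,0],
    [0,0,0,0,0,0],
    [0,0,0,0,0,0],
    [0,0,0,0,0,0],
  ],
  grip=0.2,
)

```text
clock: 16.65
tool_pos: [0.5605, 0.0379, 0.1583]
eef_rot: [1.78, 2.589, 0.0]
ft_force: [0.8, -0.8, -0.2]
gripper_width: 0.0515
```

Request:
servo_tool(
  rows=[
    [0,0,0.01,0,0,0],
    [0,0,0.02,0,0,0],
    [0,0,0.03,0,0,0],
    [0,0,0.04,0,0,0],
    [0,0,0.03,0,0,0],
    [-0.04,0.02,0,0,0,0],
    [-0.04,0.02,0,0,0,0],
    [0,0,0,0,0,0],
  ],
)

```text
clock: 17.45
tool_pos: [0.4775, 0.0796, 0.2895]
eef_rot: [1.777, 2.591, 0.002]
ft_force: [0.1, -1.8, 0.3]
gripper_width: 0.051
```

```bash
python3 - <<'E'
from h import *
s=status.observe();print(s["tool_pos"],s["eef_rot"])
i=cams.read_camera("scene");crop("pics/p5.png",i,300,120,420,240,4)
i=cams.read_camera("top");cv2.imwrite("pics/top5.png",i);crop("pics/p5t.png",i,260,190,360,310,5)
E
```

```text
[0.47746012 0.07955737 0.28949872] [1.77670111e+00 2.59084348e+00 1.57618072e-03]
```

View pics/p5.png

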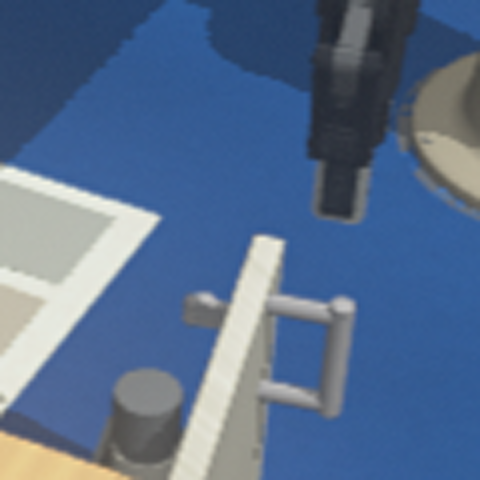

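View pics/p5t.png

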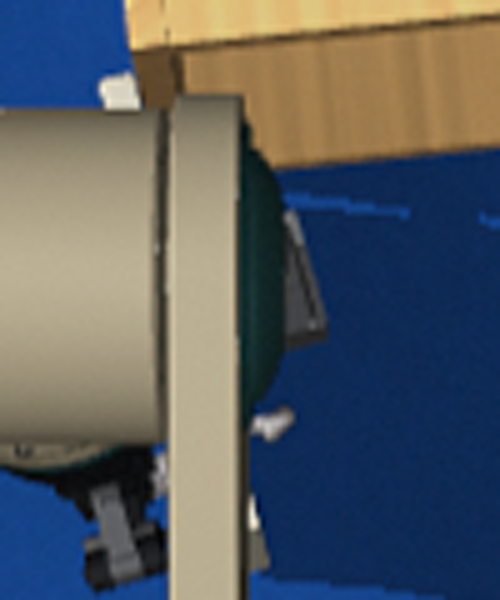

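The stick stands upright in the tray (cap at scene crop (147,385)), and the handle's pixel hasn't changed. I regrasp the handle where I left it.

Request:
servo_tool(
  rows=[
    [-0.008,-0.002,0,0,0,0],
    [0,0,-0.02,0,0,0],
    [0,0,-0.03,0,0,0],
    [0,0,-0.03,0,0,0],
    [0,0,-0.02,0,0,0],
    [0,0,-0.012,0,0,0],
    [0,0,0,0,0,0],
    [0,0,0,0,0,0],
  ],
)

```text
clock: 18.35
tool_pos: [0.4731, 0.0757, 0.1774]
eef_rot: [1.78, 2.587, 0.001]
ft_force: [0.1, -0.2, 1.0]
gripper_width: 0.0512
```

Request:
servo_tool(
  rows=[
    [0,0,0,0,0,0],
    [0,0,0,0,0,0],
    [0,0,0,0,0,0],
    [0,0,0,0,0,0],
    [0,0,0,0,0,0],
    [0,0,0,0,0,0],
    [0,0,0,0,0,0],
    [0,0,0,0,0,0],
  ],
  grip=-1,
  force=40,
)

```text
clock: 19.15
tool_pos: [0.4689, 0.0758, 0.1776]
eef_rot: [-1.775, -2.583, 0.009]
ft_force: [-28.4, -2.1, 15.6]
gripper_width: 0.011
```

```bash
python3 - <<'E'
from h import *
from arc import arc
np.set_printoptions(precision=4,suppress=True)
print("cap",onz("scene",(336.7,216.5),.204))
s=status.observe();print(s["tool_pos"],s["eef_rot"],s["ft_force"])
h=np.array([.6298,.0876]);a=np.array([.6078,-.0737])-h;b=s["tool_pos"][:2]-h;print("q",(np.arctan2(a[1],a[0])-np.arctan2(b[1],b[0]))%(2*np.pi),np.hypot(*b))
E
```

```text
cap [0.5596 0.0361 0.204 ]
[0.4689 0.0758 0.1776] [-1.7753 -2.583   0.0093] [-28.4129  -2.0802  15.5893]
q 1.36183701502975 0.161355743970716
```

Request:
servo_tool(
  rows=[
    [-0.002,0,0,0,0,0],
    [-0.002,0,0,0,0,0],
    [0,0,0,0,0,0],
    [0,0,0,0,0,0],
    [0,0,0,0,0,0],
    [0,0,0,0,0,0],
    [0,0,0,0,0,0],
    [0,0,0,0,0,0],
  ],
)

```text
clock: 19.95
tool_pos: [0.4688, 0.0758, 0.1776]
eef_rot: [1.78, 2.588, 0.001]
ft_force: [-3.7, -1.7, 7.5]
gripper_width: 0.011
```

```bash
python3 - <<'E'
from arc import *
a=np.array([.6078,-.0743]);b=np.array([.4685,.0757]);m=(a+b)/2;d=b-a;L=np.hypot(*d);n=np.array([d[1],-d[0]])/L
for r in(.161,.163):
    h=m+n*np.sqrt(r*r-L*L/4);print(r,h,"q",2*np.arcsin(L/2/r))
h=m+n*np.sqrt(.1628**2-L*L/4);Q=2*np.arcsin(L/2/.1628);print(h,Q)
qs=[Q,Q-.05]+[Q-.05-.09*i for i in range(1,12)]+[.28,.22,.17,.13]
arc(b,h,qs)
E
```

```text
0.161 [0.62921536 0.08526937] q 1.3779141674130093
0.163 [0.63110609 0.08702522] q 1.357786582260893
[0.63091771 0.08685028] 1.3597697655595509
[ 0.0008 -0.0081] 0.05 [0.4693 0.0676]
[ 0.0024 -0.0145] 0.09 [0.4716 0.0531]
[ 0.0037 -0.0142] 0.09 [0.4753 0.039 ]
[ 0.0049 -0.0138] 0.09 [0.4803 0.0252]
[ 0.0062 -0.0133] 0.09 [0.4864 0.0119]
[ 0.0073 -0.0127] 0.09 [ 0.4937 -0.0008]
[ 0.0084 -0.012 ] 0.09 [ 0.5022 -0.0128]
[ 0.0095 -0.0112] 0.09 [ 0.5116 -0.0239]
[ 0.0104 -0.0103] 0.09 [ 0.5221 -0.0342]
[ 0.0113 -0.0093] 0.09 [ 0.5334 -0.0435]
[ 0.0121 -0.0082] 0.09 [ 0.5455 -0.0517]
[ 0.0128 -0.0071] 0.09 [ 0.5583 -0.0589]
[ 0.0059 -0.0028] 0.04 [ 0.5642 -0.0616]
[ 0.009  -0.0037] 0.06 [ 0.5732 -0.0654]
[ 0.0077 -0.0027] 0.05 [ 0.5809 -0.0681]
[ 0.0062 -0.0019] 0.04 [ 0.5871 -0.0699]
```

Request:
servo_tool(
  rows=[
    [0.0008,-0.0081,0,0,0,0.05],
    [0.0024,-0.0145,0,0,0,0.09],
    [0.0037,-0.0142,0,0,0,0.09],
    [0.0049,-0.0138,0,0,0,0.09],
    [0.0062,-0.0133,0,0,0,0.09],
    [0.0073,-0.0127,0,0,0,0.09],
    [0.0084,-0.012,0,0,0,0.09],
    [0,0,0,0,0,0],
  ],
)

```text
clock: 20.75
tool_pos: [0.5039, -0.0137, 0.1776]
eef_rot: [0.948, 2.991, 0.002]
ft_force: [1.8, 0.5, 5.5]
gripper_width: 0.0112
```

Forces are low. I continue to about 0.28, then slow down.

Request:
servo_tool(
  rows=[
    [0.0095,-0.0112,0,0,0,0.09],
    [0.0104,-0.0103,0,0,0,0.09],
    [0.0113,-0.0093,0,0,0,0.09],
    [0.0121,-0.0082,0,0,0,0.09],
    [0.0128,-0.0071,0,0,0,0.09],
    [0.0059,-0.0028,0,0,0,0.04],
    [0.009,-0.0037,0,0,0,0.06],
    [0,0,0,0,0,0],
  ],
)

```text
clock: 21.55
tool_pos: [0.5749, -0.0645, 0.1776]
eef_rot: [0.099, 3.136, 0.002]
ft_force: [2.4, 4.0, 6.0]
gripper_width: 0.0112
```

```bash
python3 - <<'E'
from h import *
s=status.observe();print(s["tool_pos"],s["eef_rot"],s["ft_force"])
i=cams.read_camera("scene");crop("pics/p6.png",i,200,170,360,290,4)
i=cams.read_camera("top");crop("pics/p6t.png",i,260,170,400,290,5)
from arc import arc
a=[.5732,-.0654]
arc(a,(.6309,.0869),[.22,.17,.13,.11,.1,.09,.08,.07,.06,.05,.04,.03,.02,.01,0])
E
```

```text
[ 0.57494882 -0.06449486  0.17758732] [9.85894230e-02 3.13624355e+00 2.43199977e-03] [2.43041383 3.98207042 6.00291667]
[ 0.0077 -0.0027] 0.05 [ 0.5809 -0.0681]
[ 0.0062 -0.0019] 0.04 [ 0.5871 -0.07  ]
[ 0.0031 -0.0008] 0.02 [ 0.5903 -0.0708]
[ 0.0016 -0.0004] 0.01 [ 0.5918 -0.0712]
[ 0.0016 -0.0004] 0.01 [ 0.5934 -0.0716]
[ 0.0016 -0.0004] 0.01 [ 0.595 -0.072]
[ 0.0016 -0.0004] 0.01 [ 0.5966 -0.0723]
[ 0.0016 -0.0003] 0.01 [ 0.5982 -0.0726]
[ 0.0016 -0.0003] 0.01 [ 0.5998 -0.073 ]
[ 0.0016 -0.0003] 0.01 [ 0.6014 -0.0733]
[ 0.0016 -0.0003] 0.01 [ 0.603  -0.0736]
[ 0.0016 -0.0003] 0.01 [ 0.6046 -0.0738]
[ 0.0016 -0.0003] 0.01 [ 0.6062 -0.0741]
[ 0.0016 -0.0002] 0.01 [ 0.6078 -0.0743]
```

View pics/p6.png

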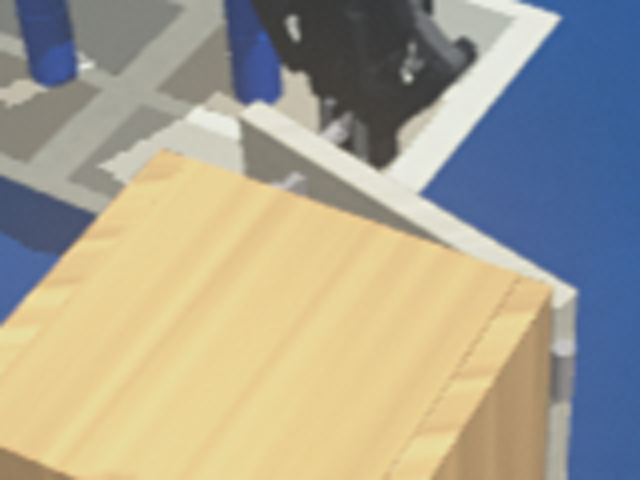

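View pics/p6t.png

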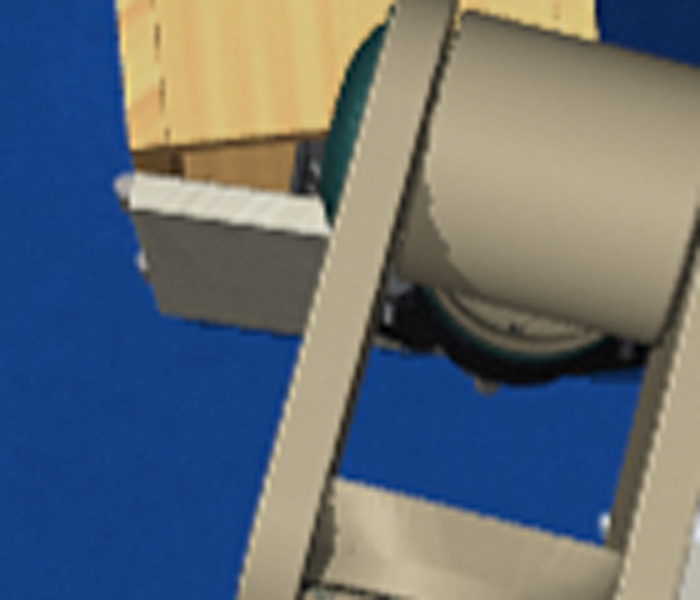

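Request:
servo_tool(
  rows=[
    [0.004,-0.0014,0,0,0,0.025],
    [0.004,-0.0013,0,0,0,0.025],
    [0.004,-0.001,0,0,0,0.02],
    [0.003,-0.0008,0,0,0,0.02],
    [0.002,-0.0005,0,0,0,0.01],
    [0,0,0,0,0,0],
    [0,0,0,0,0,0],
    [0,0,0,0,0,0],
  ],
)

```text
clock: 22.45
tool_pos: [0.5912, -0.0694, 0.1776]
eef_rot: [-0.056, 3.138, 0.001]
ft_force: [1.9, 3.9, 6.0]
gripper_width: 0.0107
```

Request:
servo_tool(
  rows=[
    [0.0016,-0.0004,0,0,0,0.01],
    [0.0016,-0.0004,0,0,0,0.01],
    [0.0016,-0.0004,0,0,0,0.01],
    [0.0016,-0.0004,0,0,0,0.01],
    [0,0,0,0,0,0],
    [0,0,0,0,0,0],
    [0,0,0,0,0,0],
    [0,0,0,0,0,0],
  ],
)

```text
clock: 23.25
tool_pos: [0.5975, -0.0709, 0.1776]
eef_rot: [-0.12, 3.136, 0.002]
ft_force: [1.6, 4.0, 6.1]
gripper_width: 0.0107
```

Request:
servo_tool(
  rows=[
    [0.001,-0.0002,0,0,0,0.006],
    [0.001,-0.0002,0,0,0,0.006],
    [0,0,0,0,0,0],
    [0,0,0,0,0,0],
    [0,0,0,0,0,0],
    [0,0,0,0,0,0],
    [0,0,0,0,0,0],
    [0,0,0,0,0,0],
  ],
)

```text
clock: 24.05
tool_pos: [0.5994, -0.0712, 0.1776]
eef_rot: [-0.139, 3.136, 0.002]
ft_force: [1.0, 5.9, 6.1]
gripper_width: 0.0107
```

Request:
servo_tool(
  rows=[
    [0.001,-0.0002,0,0,0,0.006],
    [0.001,-0.0002,0,0,0,0.006],
    [0.001,-0.0002,0,0,0,0.006],
    [0,0,0,0,0,0],
    [0,0,0,0,0,0],
    [0,0,0,0,0,0],
    [0,0,0,0,0,0],
    [0,0,0,0,0,0],
  ],
)

```text
clock: 24.85
tool_pos: [0.602, -0.0716, 0.1776]
eef_rot: [-0.167, 3.136, 0.002]
ft_force: [-2.4, 5.6, 7.4]
gripper_width: 0.0106
```

Request:
servo_tool(
  rows=[
    [0.001,-0.0002,0,0,0,0.006],
    [0.001,-0.0002,0,0,0,0.006],
    [0,0,0,0,0,0],
    [0,0,0,0,0,0],
    [0,0,0,0,0,0],
    [0,0,0,0,0,0],
    [0,0,0,0,0,0],
    [0,0,0,0,0,0],
  ],
)

```text
clock: 25.65
tool_pos: [0.6034, -0.0719, 0.1776]
eef_rot: [0.186, -3.136, -0.003]
ft_force: [-6.5, 7.1, 8.6]
gripper_width: 0.011
```

Request:
servo_tool(
  rows=[
    [0.001,-0.0002,0,0,0,0.006],
    [0.0008,-0.0001,0,0,0,0.004],
    [0,0,0,0,0,0],
    [0,0,0,0,0,0],
    [0,0,0,0,0,0],
    [0,0,0,0,0,0],
    [0,0,0,0,0,0],
    [0,0,0,0,0,0],
  ],
)

```text
clock: 26.45
tool_pos: [0.6045, -0.072, 0.1776]
eef_rot: [0.201, -3.133, -0.004]
ft_force: [-10.7, 7.9, 10.3]
gripper_width: 0.0109
```

Request:
servo_tool(
  rows=[
    [0.0008,-0.0001,0,0,0,0.005],
    [0,0,0,0,0,0],
    [0,0,0,0,0,0],
    [0,0,0,0,0,0],
    [0,0,0,0,0,0],
    [0,0,0,0,0,0],
    [0,0,0,0,0,0],
    [0,0,0,0,0,0],
  ],
)

```text
clock: 27.25
tool_pos: [0.6051, -0.0721, 0.1776]
eef_rot: [0.209, -3.132, -0.004]
ft_force: [-12.1, 7.9, 10.6]
gripper_width: 0.0109
```

Request:
servo_tool(
  rows=[
    [0.001,-0.0002,0,0,0,0.005],
    [0,0,0,0,0,0],
    [0,0,0,0,0,0],
    [0,0,0,0,0,0],
    [0,0,0,0,0,0],
    [0,0,0,0,0,0],
    [0,0,0,0,0,0],
    [0,0,0,0,0,0],
  ],
)

```text
clock: 28.05
tool_pos: [0.6058, -0.0722, 0.1776]
eef_rot: [0.217, -3.131, -0.004]
ft_force: [-13.7, 8.7, 11.5]
gripper_width: 0.0109
```

Request:
servo_tool(
  rows=[
    [0.0008,-0.0001,0,0,0,0.005],
    [0,0,0,0,0,0],
    [0,0,0,0,0,0],
    [0,0,0,0,0,0],
    [0,0,0,0,0,0],
    [0,0,0,0,0,0],
    [0,0,0,0,0,0],
    [0,0,0,0,0,0],
  ],
)

```text
clock: 28.85
tool_pos: [0.6065, -0.0722, 0.1776]
eef_rot: [0.225, -3.13, -0.005]
ft_force: [-14.7, 7.7, 11.5]
gripper_width: 0.0111
```

Request:
servo_tool(
  rows=[
    [0.0008,-0.0001,0,0,0,0.005],
    [0,0,0,0,0,0],
    [0,0,0,0,0,0],
    [0,0,0,0,0,0],
    [0,0,0,0,0,0],
    [0,0,0,0,0,0],
    [0,0,0,0,0,0],
    [0,0,0,0,0,0],
  ],
)

```text
clock: 29.65
tool_pos: [0.6071, -0.0723, 0.1776]
eef_rot: [0.233, -3.129, -0.005]
ft_force: [-15.0, 8.0, 10.9]
gripper_width: 0.0107
```

Request:
servo_tool(
  rows=[
    [0.0008,-0.0001,0,0,0,0.005],
    [0,0,0,0,0,0],
    [0,0,0,0,0,0],
    [0,0,0,0,0,0],
    [0,0,0,0,0,0],
    [0,0,0,0,0,0],
    [0,0,0,0,0,0],
    [0,0,0,0,0,0],
  ],
)

```text
clock: 30.45
tool_pos: [0.6079, -0.0724, 0.1776]
eef_rot: [0.24, -3.128, -0.005]
ft_force: [-15.7, 8.1, 11.7]
gripper_width: 0.0109
```

```bash
python3 - <<'E'
from h import *
s=status.observe();print(s["tool_pos"],s["ft_force"],s["ft_torque"])
i=cams.read_camera("scene");crop("pics/p7.png",i,230,180,360,290,5)
E
```

```text
[ 0.60788377 -0.07244157  0.17758588] [-15.74165657   8.07609436  11.72387089] [ 0.90104169  2.40557782 -0.06911123]
```

View pics/p7.png

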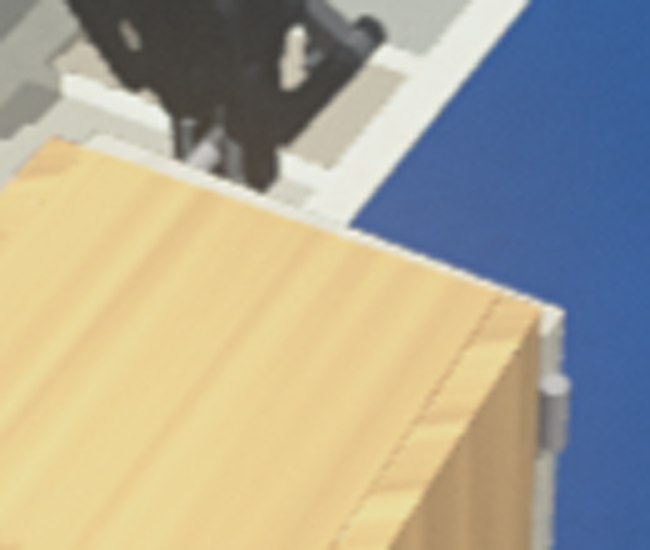

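Request:
servo_tool(
  rows=[
    [0.0008,-0.0001,0,0,0,0.005],
    [0,0,0,0,0,0],
    [0,0,0,0,0,0],
    [0,0,0,0,0,0],
    [0,0,0,0,0,0],
    [0,0,0,0,0,0],
    [0,0,0,0,0,0],
    [0,0,0,0,0,0],
  ],
)

```text
clock: 31.3
tool_pos: [0.6091, -0.0726, 0.1776]
eef_rot: [0.249, -3.128, -0.004]
ft_force: [-13.3, 8.8, 10.9]
gripper_width: 0.0108
```

Request:
servo_tool(
  rows=[
    [0.0008,-0.0001,0,0,0,0.005],
    [0,0,0,0,0,0],
    [0,0,0,0,0,0],
    [0,0,0,0,0,0],
    [0,0,0,0,0,0],
    [0,0,0,0,0,0],
    [0,0,0,0,0,0],
    [0,0,0,0,0,0],
  ],
)

```text
clock: 32.1
tool_pos: [0.6121, -0.073, 0.1777]
eef_rot: [-0.257, 3.128, 0.002]
ft_force: [1.1, 6.3, 5.5]
gripper_width: 0.0109
```

It snapped: the TCP jumped 3 mm and the push dropped from about 17 N to about 0. I stop pushing and release.

Request:
servo_tool(
  rows=[
    [0,0,0,0,0,0],
    [0,0,0,0,0,0],
    [0,0,0,0,0,0],
    [0,0,0,0,0,0],
    [0,0,0,0,0,0],
    [0,0,0,0,0,0],
    [0,0,0,0,0,0],
    [0,0,0,0,0,0],
  ],
  grip=0,
)

```text
clock: 32.9
tool_pos: [0.6112, -0.0745, 0.1763]
eef_rot: [0.254, -3.131, -0.0]
ft_force: [0.1, 0.2, 0.4]
gripper_width: 0.0427
```

Request:
servo_tool(
  rows=[
    [0,0,0.01,0,0,0],
    [0,0,0.02,0,0,0],
    [0,0,0.03,0,0,0],
    [0,0,0.04,0,0,0],
    [-0.02,0,0.03,0,0,0],
    [-0.04,0,0,0,0,0],
    [-0.04,0,0,0,0,0],
    [-0.04,0,0,0,0,0],
  ],
)

```text
clock: 33.7
tool_pos: [0.4697, -0.0744, 0.3072]
eef_rot: [-0.255, 3.13, -0.001]
ft_force: [1.0, 0.9, 0.5]
gripper_width: 0.0429
```

Request:
servo_tool(
  rows=[
    [-0.02,0.045,0,0,0,0],
    [0,0.045,0,0,0,0],
    [0,0.045,0,0,0,0],
    [0,0.045,0,0,0,0],
    [0,0.045,0,0,0,0],
    [0,0.03,0,0,0,0],
    [0,0,0,0,0,0],
    [0,0,0,0,0,0],
  ],
)

```text
clock: 34.5
tool_pos: [0.4511, 0.1808, 0.3069]
eef_rot: [-0.257, 3.131, -0.0]
ft_force: [-0.4, 0.0, 0.3]
gripper_width: 0.0428
```

```bash
python3 - <<'E'
from h import *
s=status.observe();print(s["tool_pos"],s["ft_force"],s["clock"])
i=cams.read_camera("scene");cv2.imwrite("pics/scene8.png",i)
t=cams.read_camera("top");cv2.imwrite("pics/top8.png",t)
i0=cv2.imread("pics/scene0.png");t0=cv2.imread("pics/top0.png")
k=lambda a,b,x0,y0,x1,y1:np.vstack([cv2.resize(q[y0:y1,x0:x1],None,fx=5,fy=5,interpolation=2) for q in(a,b)])
cv2.imwrite("pics/cmp_s.png",k(i0,i,230,195,360,255));cv2.imwrite("pics/cmp_t.png",k(t0,t,275,175,395,235))
E
```

```text
[0.45108666 0.1808432  0.30693908] [-0.36268912  0.02539419  0.28120645] 34.5
```

View pics/cmp_s.png

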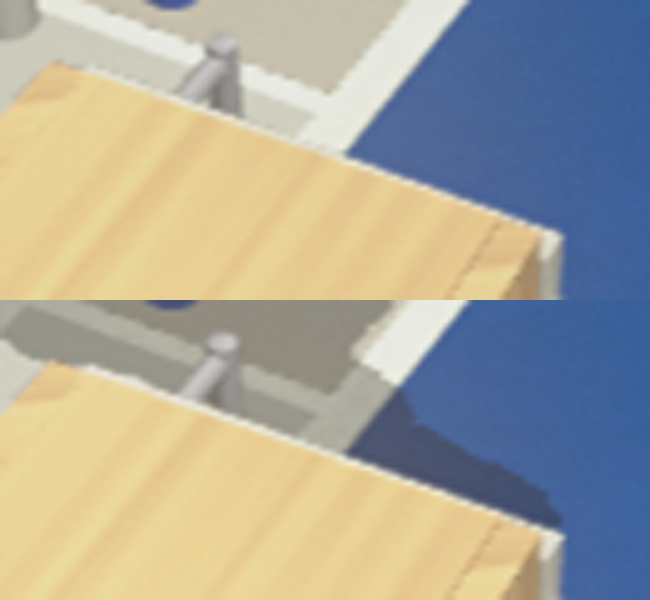

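View pics/cmp_t.png

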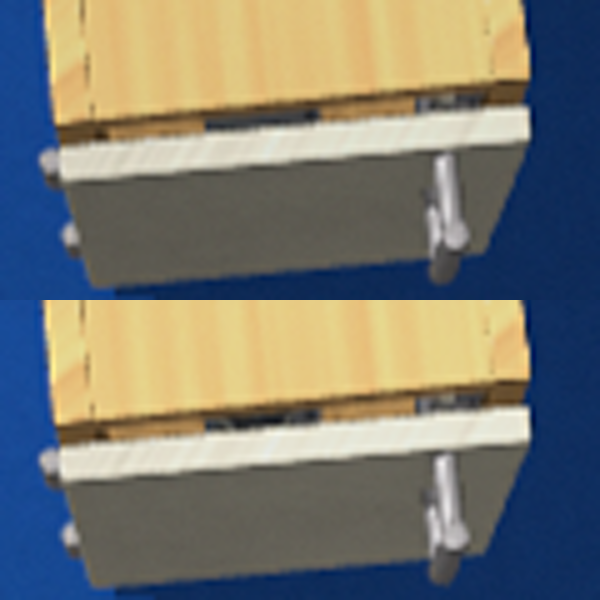

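View pics/top8.png

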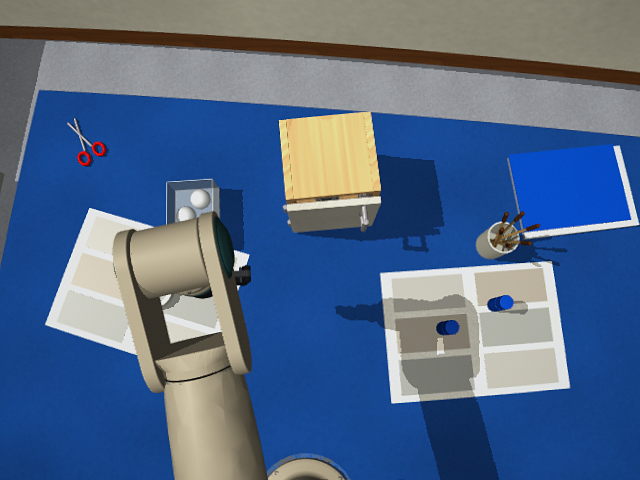

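The shut door matches the first picture to within a pixel (handle top at about (456,235) in both top crops). The glue stick is gone from the table, and the brush pot and both blue sticks haven't moved. I hand the job in.

```bash
python3 -c "
from bench import ticket;print(ticket.finish_job())"
```

```text
the job is handed in; nothing more can be done
None
```

The job is handed in at about 35 s of the 72 s allowed; no verdict is reported.

**What I did:** I pinched the handle and pulled the door open to about 1.37 rad. I stood the white glue stick with the grey cap in the door tray and let go. I then took the handle again and closed the door in small steps. The push peaked at about 17 N, then dropped to about zero as the TCP jumped 3 mm. I stopped there, released and backed the arm off.

**Last checks:**
- **Door:** it looks the same as in the first pictures to within about a pixel.
- **Force:** about zero on the tool at the end.
- **Glue stick:** upright in the tray when last clearly seen, before the door was shut. I could not see it properly afterwards.
- **Other things:** the brush pot and both blue sticks had not moved. In the last picture the arm hid most of the tape and part of the tub, so I did not check those two. The gripper passed well above them.

**Disagreements and slips:**
- The two cameras differed by 4–5 mm in the sideways (y) direction. I placed the stick mainly by its position relative to the door in the scene view, and it went in without contact force.
- My second handle grasp was first about 4 mm off. It loaded the tool with about 28 N sideways until I corrected it.

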